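# Shim the rocking corner of the valve block's base plate

## Task

Find the corner of the valve block's base plate that rocks by pressing down on the corners with closed fingertips, then press the brass shim flap beside that corner down flat and leave the other three flaps up. Then press down firmly on that same corner, with about 10 newtons, to show that it no longer rocks, and finish while holding it pressed. Do not lift or shift the plate, and leave the jar, specimen and wrench alone.

Things in the scene. Friction and masses are not known exactly. Their poses are not given: they have to be found in the camera images.
- plate: Loose square aluminium base plate, 180 x 180 x 12 mm, about 2 kg, with a grey valve block on its middle (80 mm along plate x, 60 along y, top with black knobs 70 mm above the plate's underside). Origin: centre of the underside, 39 mm above the bench; x away from the robot, y to its left, z up (turned up to 0.3 rad). Lies level on four round pads, one under each corner.
- board: Dark steel board fixed to the bench under the plate, 200 x 280 x 12 mm, origin at the centre of its underside, axes as the plate's. It carries the pads and flaps. Three pads are solid; one, not to be seen which, gives: from about 2 N, 3 mm down at about 6 N, stopping at 4 mm, and springs back; the opposite corner then lifts.
- corner_near_left (a point): Point on the plate's top, 51 mm above the bench, above the foot pad of the near left corner (towards the robot, on its left): 76 mm from the plate's centre along x and y (14 mm in from each edge), marked by a small dark disc. Press here straight down.
- corner_near_right (a point): Point on the plate's top, 51 mm above the bench, above the foot pad of the near right corner (towards the robot, on its right): 76 mm from the plate's centre along x and y (14 mm in from each edge), marked by a small dark disc. Press here straight down.
- corner_far_left (a point): Point on the plate's top, 51 mm above the bench, above the foot pad of the far left corner (away from the robot, on its left): 76 mm from the plate's centre along x and y (14 mm in from each edge), marked by a small dark disc. Press here straight down.
- corner_far_right (a point): Point on the plate's top, 51 mm above the bench, above the foot pad of the far right corner (away from the robot, on its right): 76 mm from the plate's centre along x and y (14 mm in from each edge), marked by a small dark disc. Press here straight down.
- shim_near_left (a joint): Hinge of the brass shim flap at the near left corner, rad: 0 to 0.12 at the start (raised about 45 degrees), 0.80 flat (its stop). Stiff: 0.2 N m, stays where left. Hinge line 16 mm above the bench, along plate x, centred at plate x = -50, y = 80 mm. Flat, its inner nose stands under the plate: a rocking corner then gives only about 1 mm; a sound corner does not touch it.
- shim_near_left_tip (a point): Middle of the outer end, top face, of the near left shim flap (26 mm wide, 50 mm from hinge to tip, 4 mm thick), which reaches out past the plate's left edge. About 53 mm above the bench raised, 18 mm flat (then at plate y = 130 mm). A fingertip pressing straight down 33 mm outward of the hinge line (plate y = 113 mm), about 6 N, lays it flat.
- shim_near_right (a joint): Hinge of the brass shim flap at the near right corner, rad: 0 to 0.12 at the start (raised about 45 degrees), 0.80 flat (its stop). Stiff: 0.2 N m, stays where left. Hinge line 16 mm above the bench, along plate x, centred at plate x = -50, y = -80 mm. Flat, its inner nose stands under the plate: a rocking corner then gives only about 1 mm; a sound corner does not touch it.
- shim_near_right_tip (a point): Middle of the outer end, top face, of the near right shim flap (26 mm wide, 50 mm from hinge to tip, 4 mm thick), which reaches out past the plate's right edge. About 53 mm above the bench raised, 18 mm flat (then at plate y = -130 mm). A fingertip pressing straight down 33 mm outward of the hinge line (plate y = -113 mm), about 6 N, lays it flat.
- shim_far_left (a joint): Hinge of the brass shim flap at the far left corner, rad: 0 to 0.12 at the start (raised about 45 degrees), 0.80 flat (its stop). Stiff: 0.2 N m, stays where left. Hinge line 16 mm above the bench, along plate x, centred at plate x = 50, y = 80 mm. Flat, its inner nose stands under the plate: a rocking corner then gives only about 1 mm; a sound corner does not touch it.
- shim_far_left_tip (a point): Middle of the outer end, top face, of the far left shim flap (26 mm wide, 50 mm from hinge to tip, 4 mm thick), which reaches out past the plate's left edge. About 53 mm above the bench raised, 18 mm flat (then at plate y = 130 mm). A fingertip pressing straight down 33 mm outward of the hinge line (plate y = 113 mm), about 6 N, lays it flat.
- shim_far_right (a joint): Hinge of the brass shim flap at the far right corner, rad: 0 to 0.12 at the start (raised about 45 degrees), 0.80 flat (its stop). Stiff: 0.2 N m, stays where left. Hinge line 16 mm above the bench, along plate x, centred at plate x = 50, y = -80 mm. Flat, its inner nose stands under the plate: a rocking corner then gives only about 1 mm; a sound corner does not touch it.
- shim_far_right_tip (a point): Middle of the outer end, top face, of the far right shim flap (26 mm wide, 50 mm from hinge to tip, 4 mm thick), which reaches out past the plate's right edge. About 53 mm above the bench raised, 18 mm flat (then at plate y = -130 mm). A fingertip pressing straight down 33 mm outward of the hinge line (plate y = -113 mm), about 6 N, lays it flat.
- jar: Bystander: closed jar, 52 mm diameter, 75 mm high, standing; origin at the centre of its underside.
- specimen: Bystander: grey cylinder, 38 mm diameter, 76 mm high, standing; origin at the centre of its underside.
- wrench: Bystander: steel wrench 150 mm long lying on the bench; origin on the bench near its middle.

How it is judged:
By the outcome, as a careful person would: the job done as asked, in the order asked, and still so for the second after the job is handed in, while the arm keeps its last pose, push and grip.
It also fails if it takes over 64 s, if anything falls off the work surface, if the arm or the gripper's body presses on something with over 40 N, if the wrist force passes 120 N, or if a joint passes its speed limit or range.

## Robot

A 6-joint arm with a two-finger parallel gripper is mounted at the origin on the work surface. World frame = base frame: x ahead of the robot, y to its left, z up, the work surface at z = 0. Lengths are in m, angles in rad, forces in N, time in s.
With the tool pointing down it reaches from about 0.35 to 0.725 m from the base axis. Payload 4.3 kg.
Tool frame: the origin (TCP) lies where the fingers leave the gripper's body, on its centre line; the fingertips stand 73 mm ahead of it and the grasp point (between the pads) lies 54 mm ahead of it (robot.tcp_to_tips is the distance from the TCP to the fingertips, in m); z points along the fingers, y is the line along which they close (so a half turn about z gives the same grasp; the last joint's range is limited). The gripper opens to 85 mm and grips with 20 to 120 N. Pads are 22 mm wide; open, the fingers measure 114 mm over their backs; the gripper's body (76 mm by 85 mm) begins 54 mm behind the grasp point. The pads swing forward as they close: fully open they stand 13 mm farther back than shut.
Start: joints at [1.036, 0.377, 0.081, 1.274, 0, 1.46], TCP at [0.237, 0.524, 0.304] pointing down, gripper open.
Joint ranges: [-2.72, 2.72], [-0.84, 1.66], [-1.02, 1.22], [-1.77, 2.12], [-1.37, 1.28], [-3.14, 3.14]. Speed limits (rad/s): [2.57, 2.57, 3.14, 3.14, 3.14, 3.14].

## Interface

Orientations are given as a unit quaternion [x, y, z, w].
In Python, from bench import monitor, viewer, robot gives the robot as it stands. The module is installed in compiled form; this text tells all that it offers.
- The arm moves only by the shell command python3 -m inch 'ROWS'. ROWS is JSON, a list of rows, each a list of 7 numbers: the turn, a rotation vector about the tool's x, y, z as a fraction of full scale, then the shift along the tool's x, y, z as a fraction of full scale, then the opening, from 0 (shut) to 1 (fully open). A call has 1 to 10 rows; each row is the pose to reach, as a shift and turn from the pose commanded when the call began, along the tool's axes at that moment; what a row does not reach only later rows make up. Full scale, the value 1, is 0.5 m for a shift and 60 degrees for a turn. A row lasts 1/8 s, in which the tool goes at most 62.5 mm and 10.7 degrees, less where a joint would pass 70% of its speed; a pose out of reach is approached as far as the arm can. A call with a number of a shift or a turn outside -1 to 1 is refused whole. A call with a gripper value outside its range is refused whole. The fingers move at their own pace and stop on an object; the grip force is fixed at half the most. Time passes only in rows, so rows that repeat a pose let the fingers close. It gives the time, the measured TCP pose, the force, the opening and the grip force at its end, in the units of the state.
- monitor.read_state(): the state, without advancing time (a new reading comes with each control period).
- viewer.camera(name): name is "scene" or "top" or "wrist"; returns a dict with "color" (384x512x3 uint8, red, green, blue), "camera_matrix" (3x3 intrinsics, pixels), "rvec" (rotation vector, rad) and "tvec" (3), from world to camera coordinates, as OpenCV has them; the wrist camera has in their place "mount" (4x4, takes a point from camera to tool coordinates, whose origin is the TCP and whose axes are the flange's). Camera axes: x right, y down, z forward; pixel columns grow to the right and rows downward; lengths in m; the calibration is good to about 2 mm. A picture is of the moment at which its call begins: read the wrist's pose just before it. There is no depth.
- robot.job_done(): hands the job in; it is judged then, once.
The state is a dict: "clock": time; "qpos": joint angles; "qd": joint speeds; "tau": joint torques, N m; "ee_pos": TCP position; "eef_rot": TCP orientation; "contact_force": force on the tool from outside, world axes, zero at the start; "torque": the same for the moment, N m; "opening": finger opening in m; "gripper_force": force on a finger pad.
Only numpy, scipy, OpenCV 4.12 (cv2) and the standard library are available. Lean on these libraries where they do the work, as an engineer would, in place of code of your own. Each camera call takes 0.05 s, during which the arm holds its last target. There are 200 camera calls.

## Working session

There is one attempt and no reset: what is moved stays moved. The work goes in short steps, Python scripts to look and compute and a shell command to move; the robot and the scene stay as the last step left them, time stands still between calls to the robot, and variables do not carry over. Pictures are saved under pics/ and viewed, at most 10 in all, crops included, and the job is handed in when it is done.

```bash
mkdir -p pics; python3 - <<'E'
from bench import monitor, viewer, robot
import cv2, numpy as np
s=monitor.read_state(); print(s, robot.tcp_to_tips)
ims=[]
for n in("top","scene"):
    c=viewer.camera(n); cv2.imwrite(f"pics/{n}0.png",c["color"][...,::-1])
    print(n,c["camera_matrix"],c["rvec"],c["tvec"])
    np.savez(f"{n}0.npz",**{k:np.array(v) for k,v in c.items()})
E
```

```text
{'clock': 0.0, 'qpos': array([ 1.03565859e+00,  3.78082004e-01,  7.96187059e-02,  1.27439368e+00,
       -2.33386122e-05,  1.46049362e+00]), 'qd': array([-0.00011362,  0.00014926, -0.00056664,  0.00105986,  0.00022687,
        0.00028438]), 'tau': array([-2.34938241e-03, -4.63599908e+01,  2.69877076e+01,  2.06747744e-02,
       -1.73424373e-04,  4.93702231e-06]), 'ee_pos': array([0.23673745, 0.52344472, 0.30294712]), 'eef_rot': array([ 2.10823566e-01,  9.77523587e-01, -9.80836029e-04, -3.15697939e-04]), 'contact_force': array([-0.76904336, -0.33491076, -0.18344598]), 'torque': array([-0.033991  , -0.02626536, -0.02688329]), 'gripper_force': 0.0, 'opening': 0.0855130850688097} 0.0726
top [[421.65736677   0.         254.29659591]
 [  0.         421.65736677 188.39417724]
 [  0.           0.           1.        ]] [ 2.15968615 -2.13868036  0.09054768] [0.03055679 0.59106431 0.80418894]
scene [[366.35428602   0.         259.18479695]
 [  0.         366.35428602 192.15517382]
 [  0.           0.           1.        ]] [ 2.12199828  1.37541421 -0.45904934] [-0.25296413 -0.37483751  1.27906236]
```

View pics/top0.png

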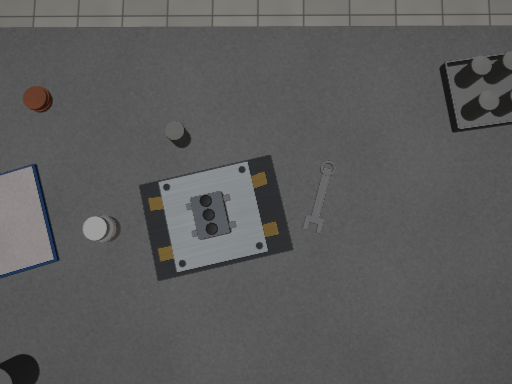

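View pics/scene0.png

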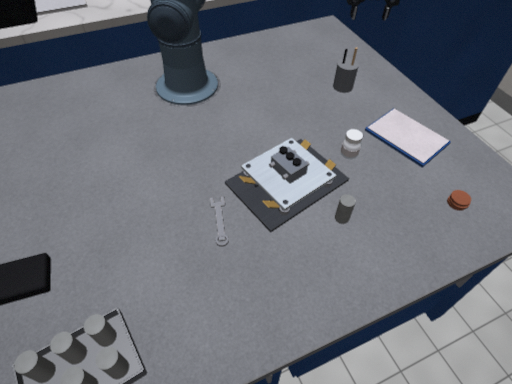

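The top view shows the plate around (213,217), with corner discs near (166,187), (242,170), (182,263) and (259,245). The four brass flaps are all raised. The jar is at (95,228), the specimen at (176,131) and the wrench at (320,197). The arm is out of the way.

```bash
cat > h.py <<'E'
import numpy as np, cv2
from scipy.spatial.transform import Rotation as R
def ray(c,px,z):
    K=c["camera_matrix"];M=cv2.Rodrigues(c["rvec"])[0];o=-M.T@c["tvec"]
    d=M.T@np.linalg.inv(K)@np.array([px[0],px[1],1]); return o+d*(z-o[2])/d[2]
E
python3 - <<'E'
from h import *
c=np.load("top0.npz"); im=c["color"]; g=cv2.cvtColor(im,cv2.COLOR_RGB2GRAY)
pts=[]
for u,v in((166,187),(242,170),(182,263),(259,245)):
    p=g[v-6:v+7,u-6:u+7].astype(float); w=np.clip(110-p,0,None); yy,xx=np.mgrid[v-6:v+7,u-6:u+7]
    # keep component at centre
    n,l=cv2.connectedComponents((w>0).astype(np.uint8)); k=l[4:9,4:9].max(); w=w*(l==k)
    px=((xx*w).sum()/w.sum(),(yy*w).sum()/w.sum()); P=ray(c,px,.051); pts.append(P); print(px,(w>0).sum(),P.round(4))
pts=np.array(pts); print("centre",pts.mean(0), [np.linalg.norm(pts[a]-pts[b]).round(4) for a,b in((0,1),(0,2),(1,3),(2,3))])
hsv=cv2.cvtColor(im,cv2.COLOR_RGB2HSV); m=cv2.inRange(hsv,(10,120,80),(30,255,255))
n,l,st,ce=cv2.connectedComponentsWithStats(m)
for i in range(1,n):
    if st[i,4]>40: print("brass",ce[i],st[i,4],ray(c,ce[i],.035).round(3))
# plate frame: x axis away from robot
ctr=pts.mean(0); 
for nm,px,z in(("jar",(95,228),.075),("spec",(175,130),.076),("wr1",(327,168),0),("wr2",(314,228),0)): print(nm,ray(c,px,z).round(3))
E
```

```text
(np.float64(166.04465161923454), np.float64(186.65260058881256)) 43 [0.5908 0.2089 0.051 ]
(np.float64(241.49706170421155), np.float64(169.08031341821743)) 43 [0.6267 0.0613 0.051 ]
(np.float64(181.86546275395034), np.float64(263.04469525959365)) 46 [0.4436 0.1732 0.051 ]
(np.float64(258.90118938700823), np.float64(245.22186642268986)) 45 [0.4792 0.0257 0.051 ]
centre [0.53507803 0.11729189 0.051     ] [np.float64(0.1519), np.float64(0.1515), np.float64(0.1517), np.float64(0.1517)]
brass [258.80898876 179.51685393] 178 [0.608 0.028 0.035]
brass [155.33974359 203.3525641 ] 156 [0.559 0.233 0.035]
brass [270.15254237 228.91525424] 177 [0.511 0.004 0.035]
brass [165.18934911 253.20118343] 169 [0.461 0.21  0.035]
jar [0.508 0.335 0.075]
spec [0.698 0.189 0.076]
wr1 [ 0.638 -0.113  0.   ]
wr2 [ 0.514 -0.085  0.   ]
```

```bash
cat >> h.py <<'E'
C=np.array([.5351,.1173]); YAW=np.arctan2(.0357,.1473)
ux=np.array([np.cos(YAW),np.sin(YAW)]); uy=np.array([-ux[1],ux[0]])
def pl(x,y,z): return np.r_[C+x*ux+y*uy,z]
G=R.from_matrix(np.c_[np.r_[-ux,0],np.r_[uy,0],[0,0,-1]])   # tool down, x along -plate x, y along plate y
def go(p,tip=.0726):
    "row (turn, shift) from the present pose to have the fingertips at p"
    from bench import monitor
    s=monitor.read_state(); q=R.from_quat(s["eef_rot"])
    t=np.r_[p[:2],p[2]+tip]
    print("t",s["clock"],"turn",((q.inv()*G).as_rotvec()/np.radians(60)).round(3),"shift",(q.inv().apply(t-s["ee_pos"])/.5).round(4),
      "tip",np.round(s["ee_pos"]-[0,0,tip],4),"F",np.round(s["contact_force"],2),"q",s["qpos"].round(2))
E
python3 -c "
from h import *
print(np.degrees(YAW),pl(.076,.076,.051)); go(pl(.076,.076,.09))"
```

```text
13.623654971844433 [0.59106036 0.20906295 0.051     ]
t 0.1 turn [-0.002 -0.001 -0.633] shift [-0.9049 -0.2805  0.2813] tip [0.2367 0.5235 0.2305] F [0.6  0.08 0.04] q [ 1.04  0.38  0.08  1.27 -0.    1.46]
```

```bash
python3 -m inch '[[0,0,-0.633,-0.905,-0.281,0.24,0],[0,0,-0.633,-0.905,-0.281,0.24,0],[0,0,-0.633,-0.905,-0.281,0.24,0],[0,0,-0.633,-0.905,-0.281,0.24,0],[0,0,-0.633,-0.905,-0.281,0.24,0],[0,0,-0.633,-0.905,-0.281,0.24,0],[0,0,-0.633,-0.905,-0.281,0.24,0],[0,0,-0.633,-0.905,-0.281,0.24,0],[0,0,-0.633,-0.905,-0.281,0.24,0],[0,0,-0.633,-0.905,-0.281,0.24,0]]'
python3 -c "
from h import *
go(pl(.076,.076,.056))"
```

```text
clock: 1.35
ee_pos: [0.5909, 0.2092, 0.1833]
eef_rot: [-0.118, 0.993, 0.0, -0.001]
contact_force: [0.1, 1.3, 0.2]
opening: -0.0001
gripper_force: 0.0
t 1.35 turn [ 0.001 -0.002 -0.   ] shift [-0.0005 -0.0005  0.1093] tip [0.5909 0.2092 0.1107] F [0.12 1.34 0.21] q [0.24 0.54 0.02 1.05 0.   0.  ]
```

```bash
python3 -m inch '[[0,0,0,0,0,0.1,0],[0,0,0,0,0,0.11,0],[0,0,0,0,0,0.11,0],[0,0,0,0,0,0.114,0],[0,0,0,0,0,0.116,0],[0,0,0,0,0,0.116,0]]'
python3 -c "
from h import *
go(pl(.076,.076,.051))"
```

```text
clock: 2.1
ee_pos: [0.5918, 0.2095, 0.1266]
eef_rot: [-0.119, 0.993, 0.0, 0.001]
contact_force: [0.1, 0.5, -0.3]
opening: -0.0
gripper_force: 0.0
t 2.1 turn [0.    0.001 0.   ] shift [ 0.0016 -0.0006  0.0061] tip [0.5918 0.2095 0.054 ] F [ 0.11  0.49 -0.31] q [ 0.24  0.58 -0.06  0.92  0.    0.  ]
```

```bash
python3 - <<'E'
from bench import viewer
import cv2, numpy as np
c=viewer.camera("scene")["color"][110:240,210:370,::-1]
w=viewer.camera("wrist")["color"][...,::-1]
c=cv2.resize(c,None,fx=2,fy=2); o=np.zeros((384,512+320,3),np.uint8);o[:,:512]=w;o[:260,512:]=c
cv2.imwrite("pics/a.png",cv2.resize(o,(800,370)))
E
```

```text
(no output)
```

View pics/a.png

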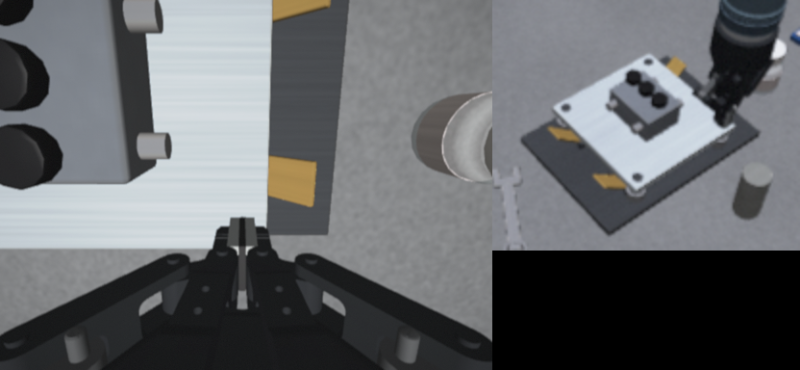

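The closed fingertips, at (243,222), sit over the far left corner and cover the disc. The jar at (455,137) is clear of the gripper. Next I press in small steps.

```bash
for i in 1 2 3 4; do python3 -m inch '[[0,0,0,0,0,0.002,0],[0,0,0,0,0,0.004,0],[0,0,0,0,0,0.004,0]]' | egrep 'pos|force: \['; done
```

```text
ee_pos: [0.5913, 0.2094, 0.1238]
contact_force: [-0.1, -0.6, -1.1]
ee_pos: [0.5913, 0.2094, 0.1236]
contact_force: [-4.5, -1.2, 10.0]
ee_pos: [0.5913, 0.2094, 0.1235]
contact_force: [-7.8, -3.3, 21.1]
ee_pos: [0.5913, 0.2094, 0.1234]
contact_force: [-12.7, -5.2, 32.4]
```

FL is solid: no give at 20 N and above, with contact at TCP z ≈ 0.1236. I'll lift and go to NL.

```bash
python3 -m inch '[[0,0,0,0,0,-0.05,0],[0,0,0,0.1,0,-0.05,0],[0,0,0,0.2,0,-0.05,0],[0,0,0,0.304,0,-0.05,0],[0,0,0,0.304,0,-0.05,0],[0,0,0,0.304,0,-0.05,0]]'
python3 -c "
from h import *
go(pl(-.076,.076,.051))"
```

```text
clock: 4.45
ee_pos: [0.4444, 0.1738, 0.1434]
eef_rot: [-0.119, 0.993, 0.0, 0.001]
contact_force: [0.5, 0.5, 0.1]
opening: 0.0004
gripper_force: 0.0
t 4.45 turn [0.    0.002 0.   ] shift [ 0.0024 -0.0005  0.0395] tip [0.4444 0.1738 0.0708] F [0.52 0.52 0.07] q [ 0.24  0.3  -0.47  0.8   0.    0.  ]
```

```bash
python3 -m inch '[[0,0,0,0.002,0,0.03,0],[0,0,0,0.002,0,0.036,0],[0,0,0,0.002,0,0.04,0],[0,0,0,0.002,0,0.04,0],[0,0,0,0.002,0,0.04,0]]' | egrep 'pos|force: \['; for i in 1 2 ; do python3 -m inch '[[0,0,0,0,0,0.0015,0],[0,0,0,0,0,0.002,0],[0,0,0,0,0,0.002,0]]' | egrep 'pos|force: \['; done
```

```text
ee_pos: [0.4437, 0.1736, 0.1236]
contact_force: [1.3, -0.2, 0.8]
ee_pos: [0.4435, 0.1736, 0.1224]
contact_force: [1.3, 0.9, 3.6]
ee_pos: [0.4431, 0.1735, 0.1212]
contact_force: [2.6, 2.5, 4.9]
```

```bash
python3 -m inch '[[0,0,0,0,0,0.002,0],[0,0,0,0,0,0.003,0],[0,0,0,0,0,0.003,0]]' | egrep 'pos|force: \['
python3 -m inch '[[0,0,0,0,0,-0.004,0],[0,0,0,0,0,-0.02,0],[0,0,0,0,0,-0.08,0],[0,0,0,0,0,-0.08,0],[0,0,0,0,0,-0.08,0]]'
python3 -c "
from h import *
go(pl(-.05,.113,.06))"
```

```text
ee_pos: [0.443, 0.1735, 0.1199]
contact_force: [1.1, 1.5, 7.8]
clock: 6.82
ee_pos: [0.4414, 0.173, 0.1585]
eef_rot: [-0.119, 0.993, -0.0, -0.001]
contact_force: [0.4, -0.3, -0.7]
opening: 0.0
gripper_force: 0.0
t 6.825 turn [-0.    -0.003  0.   ] shift [-0.0561  0.0736  0.0516] tip [0.4414 0.173  0.0859] F [ 0.4  -0.32 -0.73] q [ 0.24  0.28 -0.46  0.84 -0.    0.  ]
```

NL rocks: it gave 3.7 mm at 7.8 N. Next is its flap.

```bash
python3 -m inch '[[0,0,0,-0.056,0.074,0,0],[0,0,0,-0.056,0.074,0,0],[0,0,0,-0.056,0.074,0.03,0],[0,0,0,-0.056,0.074,0.05,0],[0,0,0,-0.056,0.074,0.05,0]]'
python3 -c "
from h import *
go(pl(-.05,.113,.018))"
```

```text
clock: 7.45
ee_pos: [0.4595, 0.2148, 0.1327]
eef_rot: [-0.118, 0.993, -0.0, -0.002]
contact_force: [0.2, 0.1, 0.1]
opening: -0.0001
gripper_force: 0.0
t 7.45 turn [-0.    -0.004 -0.   ] shift [-0.0014  0.0008  0.0841] tip [0.4595 0.2148 0.0601] F [0.24 0.08 0.13] q [ 0.31  0.37 -0.4   0.8  -0.    0.07]
```

```bash
python3 -m inch '[[0,0,0,-0.001,0.001,0.01,0],[0,0,0,-0.001,0.001,0.02,0],[0,0,0,-0.001,0.001,0.03,0],[0,0,0,-0.001,0.001,0.04,0],[0,0,0,-0.001,0.001,0.05,0],[0,0,0,-0.001,0.001,0.06,0],[0,0,0,-0.001,0.001,0.06,0]]'
python3 -c "
from h import *
go(pl(-.05,.113,.018))"
```

```text
clock: 8.32
ee_pos: [0.4625, 0.2169, 0.1049]
eef_rot: [-0.119, 0.993, 0.0, 0.001]
contact_force: [1.5, 0.3, 1.3]
opening: -0.0
gripper_force: 0.6
t 8.325 turn [0.    0.002 0.   ] shift [ 0.0058 -0.0018  0.0286] tip [0.4625 0.2169 0.0323] F [1.46 0.31 1.25] q [ 0.31  0.4  -0.44  0.73  0.    0.08]
```

```bash
python3 -m inch '[[0,0,0,0.004,-0.001,0.01,0],[0,0,0,0.004,-0.001,0.02,0],[0,0,0,0.004,-0.001,0.026,0],[0,0,0,0.004,-0.001,0.03,0],[0,0,0,0.004,-0.001,0.03,0]]'
python3 -c "
from h import *
go(pl(-.05,.113,.018))"
```

```text
clock: 8.95
ee_pos: [0.4609, 0.2168, 0.0904]
eef_rot: [-0.119, 0.993, 0.001, 0.001]
contact_force: [-0.4, 4.0, 6.3]
opening: -0.0003
gripper_force: 3.0
t 8.95 turn [0.002 0.003 0.001] shift [ 0.0026 -0.0023 -0.0004] tip [0.4609 0.2168 0.0178] F [-0.37  3.98  6.31] q [ 0.31  0.42 -0.46  0.69  0.    0.08]
```

```bash
for i in 1 2 3; do python3 -m inch '[[0,0,0,0,0,0.002,0],[0,0,0,0,0,0.003,0],[0,0,0,0,0,0.003,0]]' | egrep 'pos|force: \['; done
```

```text
ee_pos: [0.461, 0.2167, 0.0902]
contact_force: [-3.3, 2.2, 18.3]
ee_pos: [0.461, 0.2168, 0.0898]
contact_force: [-7.1, 1.2, 29.0]
ee_pos: [0.4611, 0.2168, 0.0895]
contact_force: [-9.2, -0.5, 38.9]
```

It is on its stop. I'll lift straight up and look.

```bash
python3 -m inch '[[0,0,0,0,0,-0.02,0],[0,0,0,0,0,-0.08,0],[0,0,0,0,0,-0.18,0],[0,0,0,0,0,-0.18,0],[0,0,0,0,0,-0.18,0]]'
python3 - <<'E'
from bench import viewer
from h import *
go(pl(-.076,.076,.056))
c=viewer.camera("scene")["color"][110:240,210:370,::-1]
w=viewer.camera("wrist")["color"][...,::-1]; t=viewer.camera("top")["color"][140:290,130:300,::-1]
o=np.zeros((600,800,3),np.uint8);o[:300,:400]=cv2.resize(w,(400,300))
o[:300,400:]=cv2.resize(c,(400,300)); o[300:,:340]=cv2.resize(t,(340,300))
cv2.imwrite("pics/b.png",o)
E
```

```text
clock: 10.7
ee_pos: [0.4592, 0.2153, 0.1742]
eef_rot: [-0.119, 0.993, -0.0, -0.0]
contact_force: [-1.0, -0.8, -0.7]
opening: -0.0001
gripper_force: 0.0
t 10.7 turn [-0.    -0.001  0.   ] shift [ 0.0506 -0.0742  0.0913] tip [0.4592 0.2153 0.1016] F [-1.02 -0.77 -0.66] q [ 0.31  0.32 -0.35  0.9  -0.    0.08]
```

View pics/b.png

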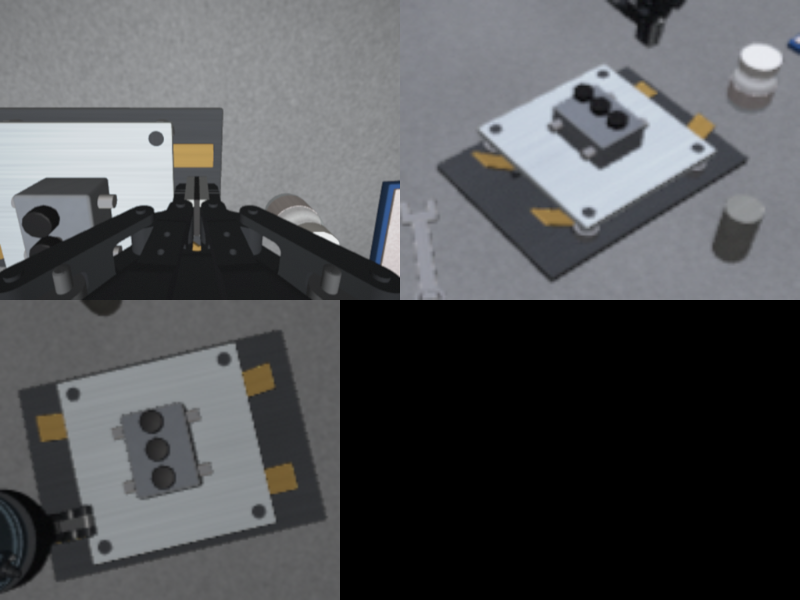

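In the wrist view the NL flap at (193,155) now lies flat and the NL disc at (156,138) is clear. The scene view shows the other three flaps still raised and the plate in place. Next I press NL again.

```bash
python3 -m inch '[[0,0,0,0.051,-0.074,0,0],[0,0,0,0.051,-0.074,0,0],[0,0,0,0.051,-0.074,0.04,0],[0,0,0,0.051,-0.074,0.08,0],[0,0,0,0.051,-0.074,0.09,0],[0,0,0,0.051,-0.074,0.09,0],[0,0,0,0.051,-0.074,0.09,0]]'
python3 -c "
from h import *
go(pl(-.076,.076,.051))"
```

```text
clock: 11.72
ee_pos: [0.4442, 0.1739, 0.1305]
eef_rot: [-0.119, 0.993, 0.0, 0.001]
contact_force: [0.3, -0.5, -0.2]
opening: -0.0001
gripper_force: 0.0
t 11.725 turn [0.    0.001 0.   ] shift [ 0.002  -0.0008  0.0137] tip [0.4442 0.1739 0.0579] F [ 0.35 -0.47 -0.18] q [ 0.24  0.31 -0.49  0.76  0.    0.  ]
```

```bash
python3 -m inch '[[0,0,0,0.002,-0.001,0.01,0],[0,0,0,0.002,-0.001,0.014,0],[0,0,0,0.002,-0.001,0.014,0],[0,0,0,0.002,-0.001,0.014,0]]' | egrep 'pos|force: \['; for i in 1 2 ; do python3 -m inch '[[0,0,0,0,0,0.0015,0],[0,0,0,0,0,0.002,0],[0,0,0,0,0,0.002,0]]' | egrep 'pos|force: \['; done
```

```text
ee_pos: [0.4428, 0.1729, 0.1231]
contact_force: [-1.7, -0.6, 2.0]
ee_pos: [0.4428, 0.1729, 0.1224]
contact_force: [-2.9, -0.8, 7.4]
ee_pos: [0.4428, 0.1729, 0.1222]
contact_force: [-4.5, -0.7, 13.4]
```

```bash
python3 -m inch '[[0,0,0,0,0,-0.001,0],[0,0,0,0,0,-0.001,0],[0,0,0,0,0,-0.001,0],[0,0,0,0,0,-0.001,0]]' | egrep 'pos|force: \['; python3 -m inch '[[0,0,0,0,0,0,0],[0,0,0,0,0,0,0],[0,0,0,0,0,0,0],[0,0,0,0,0,0,0]]'| egrep 'pos|force: \['
```

```text
ee_pos: [0.4428, 0.1729, 0.1223]
contact_force: [-4.2, -0.4, 10.7]
ee_pos: [0.4428, 0.1729, 0.1223]
contact_force: [-4.1, -0.8, 10.5]
```

The press holds steady at about 10.5 N, and the corner gives only about 1.2 mm. I'll check that the plate and flaps haven't moved, then hand in.

```bash
python3 - <<'E'
from bench import viewer, robot, monitor
c=viewer.camera("top"); from h import *
im=c["color"]; m=cv2.inRange(cv2.cvtColor(im,cv2.COLOR_RGB2HSV),(10,120,80),(30,255,255))
n,l,st,ce=cv2.connectedComponentsWithStats(m)
print([(ce[i].round(1),st[i,4]) for i in range(1,n) if st[i,4]>40], monitor.read_state()["contact_force"].round(1))
print(robot.job_done())
E
```

```text
[(array([258.8, 179.6]), np.int32(177)), (array([155.3, 203.4]), np.int32(156)), (array([270. , 228.9]), np.int32(179))] [-3.8  0.2 10.4]
the job is handed in; nothing more can be done
None
```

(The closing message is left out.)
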